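Slide a loaded parts tray over the gap onto its dock

TASK

Slide the green parts tray, which has an upright handle at its rear, off the plywood stand, over the open gap and onto the grey-topped dock: keep it down and level all the way, neither lifted nor with its heavy front sagging into the gap, and the grease pot standing in it. Push it gently home between the rails until its front has pressed the red pin of the yellow stop in flush, without shoving the lightly clamped stop back; then let go. Leave the things beside the work alone.

Things in the scene. Friction and masses are not known exactly. Their poses are not given: they have to be found in the camera images.
- stand: Plywood-topped riser where the tray starts, fixed. Deck 230 (x) x 170 (y) mm, flat, its top 50 mm above the origin. Origin: centre of its underside, on the bench. +x points to the dock (within 0.03 rad); the deck ends at x = +115 mm.
- dock: Grey-topped riser, blue legs, fixed, 88 to 104 mm beyond the stand. Deck 280 (x) x 200 (y) mm, top 48 mm above the origin: 2 mm lower than the stand's. Origin: centre of its underside. +x is the direction of pushing in; mouth edge at x = -140 mm. Two rails along x, 15 mm high, 150 mm apart inside, flared at the mouth. The stop stands near the far end.
- stop_pin (a joint): Travel of the stop's red sprung pin, m: 0 out (standing 5 mm out of the yellow plate towards the mouth), 0.005 flush. Pin 10 mm thick, 18 mm above the deck, on the dock's centre line. Its spring is weak (0.5 to 1 N); the tray's own friction holds it in.
- stop_plate (a joint): How far the stop's yellow plate (8 x 64 mm, 29 mm high, face towards the mouth) has been shoved back along the dock's +x, m: 0 at the start. Its friction clamp slips at about 14 N and does not come back. Where the stop is set is not measured: the face lies somewhere from x = +65 to +95 mm in the dock's frame.
- tray: Green open tray, loose, 190 (x) x 130 (y) mm, rim 29 mm high, 0.22 kg. Origin: centre of its underside; +x is its front (to the dock), front face at x = +95 mm, lower edge chamfered. A cross wall at x = +12 mm keeps the load in front: the joint centre of mass lies 62 to 75 mm behind the front face, so left to itself the tray tips into the gap before its front reaches the dock.
- tray_handle (a point): Centre of the black grip area of the tray's upright rear plate handle (12 mm thick along x, 60 mm wide, top 75 mm above the tray's underside): at x = -85 mm in the tray, 62 mm above its underside, 13 mm below the handle's top. Axes as the tray's. Free space ahead of it and behind it.
- tray_nose (a point): Middle of the tray's front face, 12 mm above the tray's underside.
- broom_top (a point): Upper end of a wooden broom stick, 27 mm thick, that leans fixed at the near edge of the bench, beside the dock: from this end, 0.33 m above the bench, it slopes down towards the robot to the floor. Pass over it, or keep clear.
- grease_pot: White pot with green lid, diameter 68 mm, 48 mm high, about 0.25 to 0.45 kg, loose, standing in the tray's front compartment. Origin: centre of its underside, z up.
- tape_measure: Yellow tape measure, 35 x 82 x 63 mm, loose bystander on the bench beside the stand. Origin: centre of its underside.
- patch_tin: Small red tin, 46 x 66 x 17 mm, loose bystander on the bench beside the stand. Origin: centre of its underside.
- oil_bottle: Red oil bottle, diameter 42 mm, 139 mm high, loose bystander on the bench beside the gap. Origin: centre of its underside.
There are look-alikes about, which are no part of the job. Leave any pink look-alike of the grease_pot alone.

How it is judged:
By the outcome, as a careful person would: the job done as asked, in the order asked, and still so for the second after the job is handed in, with the robot touching nothing.
It also fails if it takes over 67 s, if anything falls off the work surface, if the arm or the gripper's body presses on something with over 40 N, if the wrist force passes 120 N, or if a joint passes its speed limit or range.

ROBOT

A 6-joint arm with a two-finger parallel gripper is mounted at the origin on a cart in front of the work surface, level with it; the furniture and walls round the work are solid. World frame = base frame: x ahead of the robot, y to its left, z up, the work surface at z = 0. Lengths are in m, angles in rad, forces in N, time in s.
With the tool pointing down it reaches from about 0.25 to 0.775 m from the base axis. Payload 4 kg.
Tool frame: the origin (TCP) lies midway between the tips of the shut fingers; the grasp point (between the pads) lies 19 mm behind it; z points along the fingers, y is the line along which they close (so a half turn about z gives the same grasp; the last joint's range is limited). The gripper opens to 85 mm and grips with 20 to 120 N. Pads are 22 mm wide; open, the fingers measure 114 mm over their backs; the gripper's body (76 mm by 85 mm) begins 54 mm behind the grasp point. The pads swing forward as they close: fully open they stand 13 mm farther back than shut.
Start: joints at [-1.452, 0.087, 1.371, -0, 1.684, -0.103], TCP at [0.121, -0.537, 0.231] pointing down, gripper open.
Joint ranges: [-3.1, 3.1], [-0.76, 2.03], [0.27, 2.55], [-1.08, 4.22], [0.17, 2.65], [-2.57, 2.57]. Speed limits (rad/s): [2.79, 2.79, 3.14, 3.14, 3.14, 3.14].

INTERFACE

Orientations are given as a 3x3 rotation matrix whose columns are the frame's x, y, z axes.
In Python, from workcell import observe, imaging, arm gives the robot as it stands. The module is installed in compiled form; this text tells all that it offers.
- The arm moves only by the tool send_rows, never from a script. Its argument "commands" is a list that holds one entry, the list of rows, each a list of 6 numbers: the shift along the tool's x, y, z as a fraction of full scale, then the turn, a rotation vector about the tool's x, y, z as a fraction of full scale. A call has 1 to 12 rows; each row is the pose to reach, as a shift and turn from the pose commanded when the call began, along the tool's axes at that moment, turning the shorter way round; what a row does not reach only later rows make up. Full scale, the value 1, is 400 mm for a shift and 180 degrees for a turn. A row lasts 1/10 s, in which the tool goes at most 50 mm and 8.59 degrees, less where a joint would pass 70% of its speed; a pose out of reach is approached as far as the arm can. A call with a number of a shift or a turn outside -1 to 1 is refused whole. A call with a gripper value outside its range is refused whole. "fingers" is the finger opening in mm, from 0 to 85.4, set as the call begins (left out, the last holds). The fingers move at their own pace and stop on an object; "force" is the grip in N (left out, the last holds). Time passes only in rows, so rows that repeat a pose let the fingers close. It gives the time, the measured TCP pose, the force, the opening and the grip force at its end, in the units of the state.
- observe(): the state, without advancing time (a new reading comes with each control period).
- imaging.read_camera(name): name is "scene" or "side" or "wrist"; returns the picture (384x512x3 uint8, blue, green, red); there is no depth.
- imaging.calibration(name): a dict with "fx", "fy", "cx", "cy" (pixels), "R" (3x3) and "t" (3): a world point X has camera coordinates R X + t; the wrist camera has in their place "T_tool_cam" (4x4, takes a point from camera to tool coordinates, whose origin is the TCP and whose axes are the flange's). Camera axes: x right, y down, z forward; pixel columns grow to the right and rows downward; lengths in m; the calibration is good to about 2 mm. A picture is of the moment at which its call begins: read the wrist's pose just before it. calibration takes no time and is no camera call.
- arm.job_done(): hands the job in; it is judged then, once.
The state is a dict: "clock": time; "joint_positions": joint angles; "qd": joint speeds; "effort": joint torques, N m; "position": TCP position; "tcp_rot": TCP orientation; "force": force on the tool from outside, world axes, zero at the start; "moment": the same for the moment, N m; "grip_width": opening from 0.0 (shut) to 1.0 (fully open); "grip_force": force on a finger pad.
Only numpy, scipy, OpenCV 4.12 (cv2) and the standard library are available. Lean on these libraries where they do the work, as an engineer would, in place of code of your own. Each camera call takes 0.05 s, during which the arm holds its last target. There are 200 camera calls.

## Working session

There is one attempt and no reset: what is moved stays moved. The work goes in short steps, Python scripts to look and compute and a tool call to move; the robot and the scene stay as the last step left them, time stands still between calls to the robot, and variables do not carry over. Pictures are saved under pics/ and viewed, at most 10 in all, crops included, and the job is handed in when it is done.

Besides the shell and the picture viewer there is one more tool, called after ">>>" in YAML: its name, and indented under it one key for each argument. send_rows: Moves the arm, as the interface text tells. Shift numbers are shares of 400 mm and turn numbers shares of 180 degrees, none past 1 either way. Its arguments: {"type":"object","properties":{"commands":{"type":"array"},"fingers":{"type":"number"},"force":{"type":"number"}},"required":["commands"]}

```bash
mkdir -p pics; python3 - <<'E'
from workcell import observe, imaging
import cv2,numpy as np
s=observe();print(s['clock'],s['position'],np.round(s['tcp_rot'],3).tolist(),s['force'],s['grip_width'])
a=imaging.read_camera('scene');b=imaging.read_camera('side')
cv2.imwrite('pics/scene.png',a);cv2.imwrite('pics/side.png',b)
for n in('scene','side'):
  c=imaging.calibration(n);R=np.array(c['R']);print(n,c['fx'],c['cx'],c['cy'],np.round(R,3).tolist(),np.round(-R.T@np.array(c['t']),3))
print(np.round(imaging.calibration('wrist')['T_tool_cam'],3))
E
```

```text
0.0 [ 0.12094661 -0.53601423  0.23010921] [[0.976, 0.22, -0.0], [0.22, -0.975, 0.002], [0.0, -0.002, -1.0]] [ 0.25973103 -0.02801611 -0.12349376] 1.0030571351620574
scene 350.20818846543546 259.2647581684158 188.2870046686374 [[-0.577, -0.817, 0.002], [-0.374, 0.262, -0.89], [0.727, -0.514, -0.456]] [-0.31   0.892  0.735]
side 474.6203694691868 249.92547763266336 180.51198829056815 [[0.999, 0.049, 0.012], [0.034, -0.463, -0.886], [-0.038, 0.885, -0.464]] [ 0.522 -0.856  0.811]
[[ 0.    -0.946 -0.323  0.083]
 [ 1.    -0.     0.001  0.   ]
 [-0.001 -0.323  0.946 -0.143]
 [ 0.     0.     0.     1.   ]]
```

View pics/scene.png

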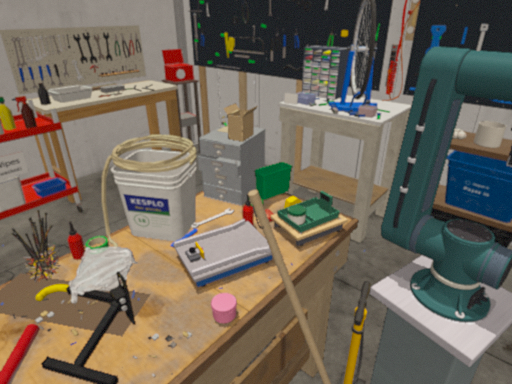

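View pics/side.png

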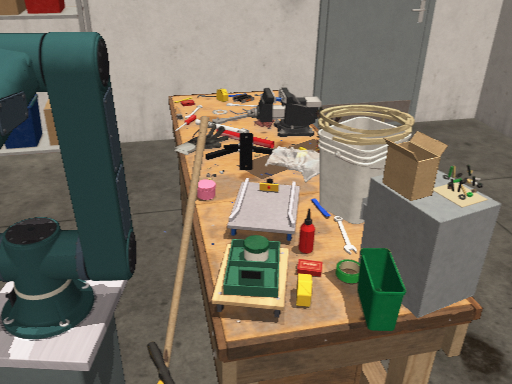

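The scene view shows the dock at about (222,250) with the yellow stop, the stand with the green tray at (310,215), and the broom running from (255,195) down to (320,380). In the side view, the tray is at (255,270), the dock at (265,208), the stop at (268,186), and the broom top at (205,120). I'll zoom in on both.

```bash
python3 - <<'E'
import cv2,numpy as np
b=cv2.imread('pics/side.png')[172:322,205:325]
a=cv2.imread('pics/scene.png')[185:290,165:365]
cv2.imwrite('pics/c1.png',cv2.resize(b,None,fx=4,fy=4,interpolation=cv2.INTER_CUBIC))
cv2.imwrite('pics/c2.png',cv2.resize(a,None,fx=4,fy=4,interpolation=cv2.INTER_CUBIC))
E
```

```text
(no output)
```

View pics/c1.png

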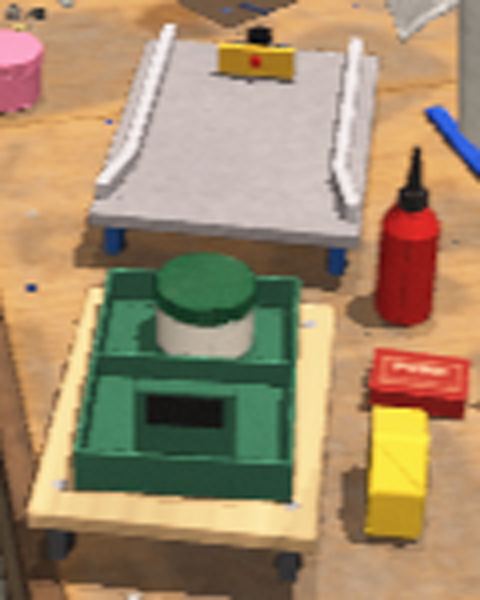

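View pics/c2.png

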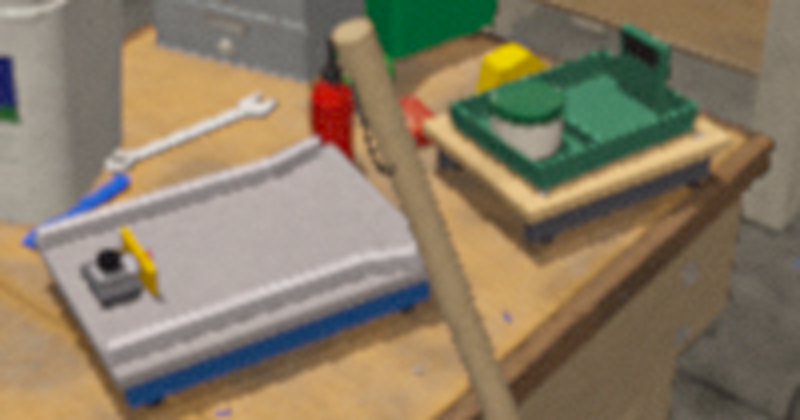

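Side crop: the stand deck corners are at (97,288), (335,307), (317,540) and (30,520). The dock corners are at (90,218), (358,240), (378,58) and (150,40), the red pin at (255,62), and the black grip patch centre at (184,411). The scene crop shows the broom end at (355,35). Next I'll cast rays from these points.

```bash
cat > h.py <<'E'
import numpy as np
from workcell import imaging
def ray(n,u,v):
    c=imaging.calibration(n);R=np.array(c['R']);t=np.array(c['t'])
    return -R.T@t, R.T@np.array([(u-c['cx'])/c['fx'],(v-c['cy'])/c['fy'],1])
def onz(n,u,v,z):
    o,d=ray(n,u,v);return o+d*(z-o[2])/d[2]
def two(p,q):
    (o,d),(e,f)=ray('scene',*p),ray('side',*q)
    k=np.linalg.lstsq(np.c_[d,-f],e-o,rcond=None)[0]
    a,b=o+k[0]*d,e+k[1]*f;return (a+b)/2,np.linalg.norm(a-b)
S=lambda x,y:((x-1.5)/4+205,(y-1.5)/4+172)
C=lambda x,y:((x-1.5)/4+165,(y-1.5)/4+185)
E
python3 - <<'E'
from h import *
import numpy as np
np.set_printoptions(precision=4,suppress=True)
def quad(name,pts,f,cam,z):
    P=np.array([onz(cam,*f(*p),z)[:2] for p in pts]);print(name,P.tolist(),'c',P.mean(0),'sides',[np.linalg.norm(P[i]-P[i-1]).round(4) for i in range(len(P))])
    print('  ang',np.degrees([np.arctan2(*(P[1]-P[0])[::-1]),np.arctan2(*(P[2]-P[1])[::-1])]).round(2), np.degrees(np.arctan2(*(P[3]-P[2])[::-1])),np.degrees(np.arctan2(*(P[0]-P[3])[::-1])))
quad('stand',[(97,288),(335,307),(317,540),(30,520)],S,'side',.05)
quad('dock',[(150,40),(378,58),(358,240),(90,218)],S,'side',.048)
quad('tray',[(108,270),(298,280),(292,462),(77,458)],S,'side',.079)
print('grip',onz('side',*S(184,411),.112),'htop',onz('side',*S(137,383),.125),onz('side',*S(236,383),.125))
print('grip two',two(C(645,60),S(184,411)))
print('broom',two(C(355,35),(205,119)))
print('pin',onz('side',*S(255,62),.066),two(C(148,253),S(255,62)))
print('plate',onz('side',*S(218,70),.048),onz('side',*S(294,82),.048))
E
```

```text
stand [[0.4201678611395873, 0.21664618063891605], [0.5833709634326341, 0.2053960702855867], [0.5680023313679656, -0.022237774831415424], [0.40189572012071456, -0.01611913381127883]] c [0.4934 0.0959] sides [np.float64(0.2335), np.float64(0.1636), np.float64(0.2282), np.float64(0.1662)]
  ang [ -3.94 -93.86] 177.8904278790099 85.51147037139606
dock [[0.43292152925655125, 0.5879467079001287], [0.6279938691209943, 0.569413682051371], [0.6018978361626653, 0.29113966974324146], [0.4070209846514274, 0.306625658226387]] c [0.5175 0.4388] sides [np.float64(0.2825), np.float64(0.196), np.float64(0.2795), np.float64(0.1955)]
  ang [ -5.43 -95.36] 175.45650927751595 84.73974626680901
tray [[0.42956232611750056, 0.1969681771179811], [0.5570083635506067, 0.1939218259764156], [0.5525973323125769, 0.010142853936430996], [0.42748348631980826, 0.005624608147148824]] c [0.4917 0.1017] sides [np.float64(0.1914), np.float64(0.1275), np.float64(0.1838), np.float64(0.1252)]
  ang [ -1.37 -91.37] -177.93177196179786 89.37753820892608
grip [0.4892 0.0115 0.112 ] htop [0.4615 0.0188 0.125 ] [0.5185 0.0226 0.125 ]
grip two (array([0.4868, 0.0251, 0.0992]), np.float64(0.0046456356576651155))
broom (array([0.3313, 0.4563, 0.3223]), np.float64(0.0019025161506983253))
pin [0.5238 0.5215 0.066 ] (array([0.5242, 0.5236, 0.0653]), np.float64(0.0011025806782976068))
plate [0.4931 0.5384 0.048 ] [0.5566 0.5223 0.048 ]
```

Checks: the stand measures 233 x 165 mm and the dock 281 x 196 mm, which match the given sizes. The gap is about 90 mm. The grip is at about (0.490, 0.017, 0.112), tray yaw about 89.5°, dock yaw about 85°, and the pin at (0.524, 0.522). I'm moving over the handle in two legs.

>>> send_rows:
  commands:
    - [[0.6,-0.57,-0.03,0,0,0.072],[0.6,-0.57,-0.03,0,0,0.072],[0.6,-0.57,-0.03,0,0,0.072],[0.6,-0.57,-0.03,0,0,0.072],[0.6,-0.57,-0.03,0,0,0.072],[0.6,-0.57,-0.03,0,0,0.072],[0.6,-0.57,-0.03,0,0,0.072],[0.6,-0.57,-0.03,0,0,0.072],[0.6,-0.57,-0.03,0,0,0.072]]

```text
clock: 1.0
position: [0.305, -0.2609, 0.2431]
tcp_rot: [[1.0, -0.003, -0.001], [-0.003, -1.0, -0.0], [-0.001, 0.0, -1.0]]
force: [0.3, -1.0, 0.1]
grip_width: 1.004
grip_force: 0.0
```

```bash
python3 - <<'E'
from workcell import observe
import numpy as np
s=observe();print(s['clock'],s['position'],np.round(s['tcp_rot'],3).tolist(),np.round(s['joint_positions'],2))
d=np.array([.490,.017,.25])-s['position'];print(s['tcp_rot'].T@d/.4 if hasattr(s['tcp_rot'],'T') else np.array(s['tcp_rot']).T@d/.4)
E
```

```text
1.0 [ 0.30499254 -0.26094922  0.24306362] [[1.0, -0.003, -0.001], [-0.003, -1.0, -0.0], [-0.001, 0.0, -1.0]] [-0.85 -0.25  1.66 -0.    1.73  0.72]
[ 0.46075551 -0.69602854 -0.01792738]
```

>>> send_rows:
  commands:
    - [[0.46,-0.695,-0.02,0,0,0],[0.46,-0.695,-0.02,0,0,0],[0.46,-0.695,-0.02,0,0,0],[0.46,-0.695,-0.02,0,0,0],[0.46,-0.695,-0.02,0,0,0],[0.46,-0.695,-0.02,0,0,0],[0.46,-0.695,-0.02,0,0,0],[0.46,-0.695,-0.02,0,0,0],[0.46,-0.695,-0.02,0,0,0]]
  fingers: 50

```text
clock: 1.9
position: [0.4903, 0.0148, 0.2504]
tcp_rot: [[1.0, -0.005, -0.002], [-0.005, -1.0, -0.001], [-0.002, 0.001, -1.0]]
force: [-0.5, -0.7, -0.2]
grip_width: 0.587
grip_force: 0.0
```

```bash
cat >> h.py <<'E'
import cv2
from workcell import observe
def wrist(name):
    s=observe();im=imaging.read_camera('wrist');cv2.imwrite(name,im)
    c=imaging.calibration('wrist');T=np.eye(4);T[:3,:3]=s['tcp_rot'];T[:3,3]=s['position']
    M=T@np.array(c['T_tool_cam']);return im,c,M,s
def wz(c,M,u,v,z):
    d=M[:3,:3]@np.array([(u-c['cx'])/c['fx'],(v-c['cy'])/c['fy'],1]);o=M[:3,3];return o+d*(z-o[2])/d[2]
E
python3 - <<'E'
from h import *
im,c,M,s=wrist('pics/w1.png');np.savez('w1.npz',M=M,**{k:c[k] for k in('fx','fy','cx','cy')});print(s['clock'],s['position'],np.round(s['tcp_rot'],4).tolist(),s['grip_width'],s['force'])
E
```

```text
1.9 [0.49027423 0.01475957 0.25039411] [[1.0, -0.0051, -0.0022], [-0.0051, -1.0, -0.0009], [-0.0022, 0.001, -1.0]] 0.5874783021629875 [-0.52355352 -0.71033335 -0.24859521]
```

View pics/w1.png

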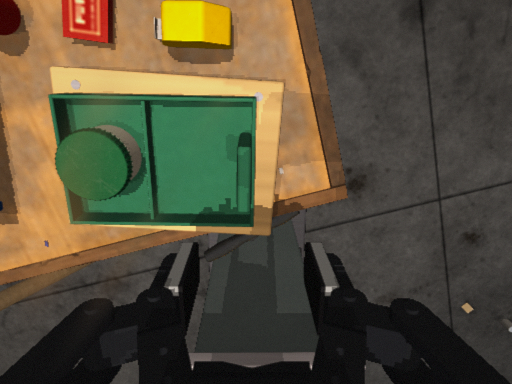

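The wrist view shows tray rim corners at about (51,95), (256,96), (253,226) and (70,226). The handle is the darker strip near (245,135–200), and the pot is upright at (95,163).

```bash
python3 - <<'E'
from h import *
np.set_printoptions(precision=4,suppress=True)
f=np.load('w1.npz');c={k:float(f[k]) for k in('fx','fy','cx','cy')};M=f['M']
im=cv2.imread('pics/w1.png');hsv=cv2.cvtColor(im,cv2.COLOR_BGR2HSV)
m=cv2.inRange(hsv,(65,90,30),(90,255,255));m[:, 262:]=0;m[232:]=0
cn=max(cv2.findContours(m,0,2)[0],key=cv2.contourArea)
q=cv2.approxPolyDP(cv2.convexHull(cn),6,True)[:,0];print(q.tolist())
for p in [(51,95),(256,96),(253,226),(70,226)]: print(p,wz(c,M,*p,.079)[:2])
for p in q: print(p,wz(c,M,*p,.079)[:2])
for n,p in(('stand',[(51,68),(284,80),(270,235)]),):
  for u in p: print(n,u,wz(c,M,*u,.05)[:2])
print(np.array2string(hsv[120:215:5,236:256:2,2]))
E
```

```text
[[106, 115], [132, 95], [254, 97], [252, 225], [84, 222]]
(51, 95) [0.5561 0.1957]
(256, 96) [0.5543 0.0094]
(253, 226) [0.424  0.0125]
(70, 226) [0.425  0.2023]
[106 115] [0.538  0.1484]
[132  95] [0.5558 0.1221]
[254  97] [0.5534 0.0112]
[252 225] [0.4251 0.0136]
[ 84 222] [0.4295 0.187 ]
stand (51, 68) [0.5797 0.2074]
stand (284, 80) [ 0.5675 -0.0185]
stand (270, 235) [ 0.3987 -0.0071]
[[123 122 123 121 123 124 122 122 106 118]
 [120 120 121 122 121 124 124 118 113 116]
 [120 119 118 122 120 109 109 104 114 115]
 [123 118  49  50  50  50  51  44 120 116]
 [104  80  49  52  51  51  52  38  99  96]
 [105  47  48  49  52  49  48  41 101  94]
 [ 94 102 118 120 119 108  98  73  99  91]
 [ 92  89 104 106 101 104  97  72  98  89]
 [ 90  87 102 101  99 104  98  68 100  82]
 [107  83 101 103 101 103  97  66  99  86]
 [107  84 102 101 103 103  95  62 103  90]
 [ 80  83 102 102 100 102  94  59 103  90]
 [ 81  87 101 100 102  99  93  55 100 118]
 [ 82  86 101 101 101 104  92  49 100 126]
 [ 83  98 119 117 117 117 100  50  99 126]
 [ 85  97 118 118 120 114  90  47 102 148]
 [ 84 101 119 117 117 114  90  47 101 147]
 [112 102 117 118 116 114  87  70 105 108]
 [ 72  98 120 117 114 112  87  44  59 105]]
```

>>> send_rows:
  commands:
    - [[0,-0.008,0.1,0,0,0.006],[0,-0.008,0.2,0,0,0.006],[0,-0.008,0.26,0,0,0.006],[0,-0.008,0.32,0,0,0.006],[0,-0.008,0.36,0,0,0.006],[0,-0.008,0.39,0,0,0.006],[0,-0.008,0.39,0,0,0.006],[0,-0.008,0.39,0,0,0.006]]

```text
clock: 2.75
position: [0.4904, 0.0181, 0.096]
tcp_rot: [[1.0, -0.025, 0.001], [-0.025, -1.0, -0.0], [0.001, 0.0, -1.0]]
force: [0.1, -0.2, 1.0]
grip_width: 0.584
grip_force: 0.0
```

```bash
python3 - <<'E'
from h import *
im,c,M,s=wrist('pics/w2.png');print(s['clock'],s['position'],np.round(s['tcp_rot'],4).tolist(),s['grip_width'],s['force'])
E
```

```text
2.75 [0.49042753 0.01814322 0.09596173] [[0.9997, -0.0247, 0.001], [-0.0247, -0.9997, -0.0003], [0.001, 0.0003, -1.0]] 0.5837158567008005 [ 0.1225981  -0.20869529  1.04160633]
```

View pics/w2.png

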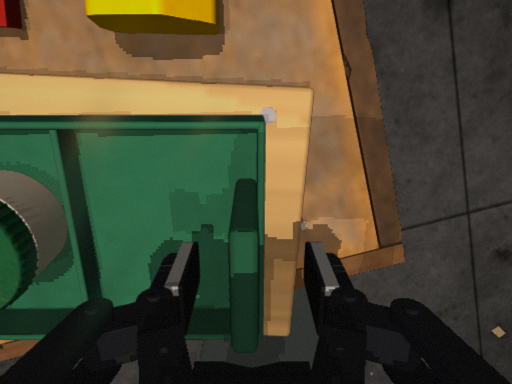

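The handle (columns 230–258) sits between the pads, whose faces are at columns 197 and 308. It is about 3 mm off centre towards the front and well aligned. I'm centring and closing.

>>> send_rows:
  commands:
    - [[0,-0.008,0.006,0,0,0],[0,-0.008,0.006,0,0,0],[0,-0.008,0.006,0,0,0]]

```text
clock: 3.1
position: [0.4905, 0.0225, 0.0934]
tcp_rot: [[1.0, -0.023, 0.001], [-0.023, -1.0, -0.0], [0.001, 0.0, -1.0]]
force: [-0.3, -0.1, -0.5]
grip_width: 0.586
grip_force: 0.0
```

>>> send_rows:
  commands:
    - [[0,0,0,0,0,0],[0,0,0,0,0,0],[0,0,0,0,0,0],[0,0,0,0,0,0],[0,0,0,0,0,0],[0,0,0,0,0,0],[0,0,0,0,0,0],[0,0,0,0,0,0],[0,0,0,0,0,0]]
  fingers: 0
  force: 60

```text
clock: 4.0
position: [0.4904, 0.0221, 0.0931]
tcp_rot: [[1.0, -0.023, 0.0], [-0.023, -1.0, -0.0], [0.0, 0.0, -1.0]]
force: [-0.4, -1.5, 3.1]
grip_width: 0.132
grip_force: 58.9
```

```bash
python3 - <<'E'
from h import *
np.set_printoptions(precision=4,suppress=True)
s=observe();print(s['clock'],s['position'],np.round(s['tcp_rot'],4).tolist(),s['grip_width'],s['grip_force'],s['force'],s['moment'])
E
```

```text
4.0 [0.4904 0.0221 0.0931] [[0.9997, -0.0233, 0.0004], [-0.0233, -0.9997, -0.0004], [0.0004, 0.0004, -1.0]] 0.13178381988418728 58.86991024017334 [-0.3943 -1.549   3.0645] [-0.1449  0.0536  0.0432]
```

The handle is held with an opening of about 11 mm at 59 N. The first slide brings the tray onto the dock's line and heading, with the nose just short of the mouth.

>>> send_rows:
  commands:
    - [[0,-0.008,0,0,0,0.001],[-0.001,-0.022,0,0,0,0.002],[-0.002,-0.042,0,0,0,0.004],[-0.003,-0.064,0,0,0,0.006],[-0.004,-0.086,0,0,0,0.008],[-0.005,-0.108,0,0,0,0.01],[-0.006,-0.13,0,0,0,0.012],[-0.007,-0.152,0,0,0,0.014],[-0.008,-0.174,0,0,0,0.016],[-0.01,-0.19,0,0,0,0.018],[-0.01,-0.198,0,0,0,0.02],[-0.01,-0.2,0,0,0,0.021]]

```text
clock: 5.2
position: [0.4879, 0.1028, 0.0931]
tcp_rot: [[0.996, -0.089, -0.0], [-0.089, -0.996, -0.0], [-0.0, 0.0, -1.0]]
force: [-1.1, -4.7, 5.3]
grip_width: 0.133
grip_force: 59.6
```

```bash
python3 - <<'E'
from h import *
np.set_printoptions(precision=4,suppress=True)
b=imaging.read_camera('side');cv2.imwrite('pics/s2.png',cv2.resize(b[165:315,200:330],None,fx=4,fy=4,interpolation=cv2.INTER_CUBIC))
s=observe();print(s['clock'],s['position'],np.round(s['tcp_rot'],4).tolist(),s['grip_width'],s['grip_force'],s['force'],s['moment'],s['joint_positions'])
E
```

```text
5.25 [0.4879 0.1028 0.0931] [[0.9961, -0.0887, -0.0004], [-0.0887, -0.9961, -0.0001], [-0.0004, 0.0001, -1.0]] 0.13099676792883969 59.563767313957214 [-1.3329 -3.9823  4.9533] [-0.6373  0.1383  0.1265] [ 0.094   0.044   1.6956 -0.      1.4024  1.7536]
```

View pics/s2.png

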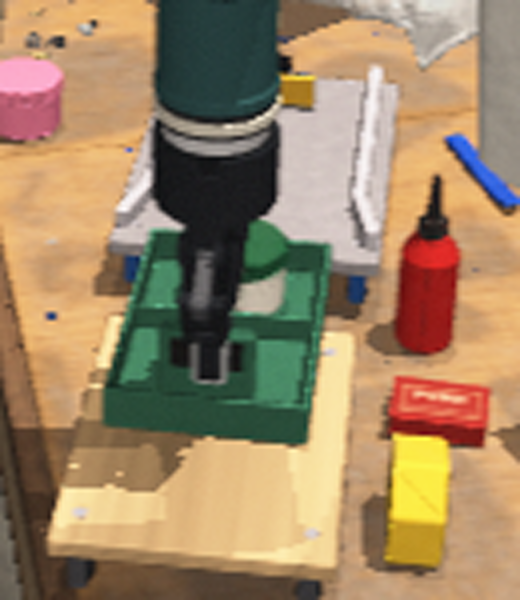

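The side view shows the tray level on the stand with the pot standing. The nose is just short of the mouth: front rim corners at crop (152,232) and (330,243), mouth corners at (110,245) and (380,270). I'll check the lateral offset before crossing.

```bash
python3 - <<'E'
from h import *
np.set_printoptions(precision=4,suppress=True)
f=lambda x,y:((x-1.5)/4+200,(y-1.5)/4+165)
P=lambda x,y,z:onz('side',*f(x,y),z)
for n,p,z in(('tray',(152,232),.079),('tray',(330,243),.079),('rear',(105,397),.079),('rear',(307,413),.079),('dock',(110,245),.048),('dock',(380,270),.048),('railR in',(358,232),.063),('railR top far',(370,70),.063),('railL in mouth',(118,217),.063)):
  X=P(*p,z);e=np.array([.0889,.996]);d=X[:2]-[.5175,.4388];print(n,X[:2],'s',d@e,'lat',d@[e[1],-e[0]])
E
```

```text
tray [0.4397 0.2795] s -0.1656156150181797 lat -0.06328836757946404
tray [0.5659 0.2739] s -0.15998651597351352 lat 0.0628268886875659
rear [0.4243 0.0892] s -0.35651085381416253 lat -0.061787868031972976
rear [0.5497 0.0815] s -0.35299657595074513 lat 0.06381646169781306
dock [0.4069 0.308 ] s -0.14015830369215337 lat -0.09852628487065146
dock [0.6032 0.2887] s -0.14191619635770272 lat 0.09875423261385775
railR in [0.5873 0.3146] s -0.11752793946950367 lat 0.08058973613067942
railR top far [0.6034 0.5683] s 0.1366269604019643 lat 0.07408411718314468
railL in mouth [0.4116 0.3228] s -0.12497614728154641 lat -0.09518823502244873
```

It's centred to within 1 mm and parallel. Crossing the gap now with a straight push along the tool's −y.

>>> send_rows:
  commands:
    - [[0,-0.007,0,0,0,0],[0,-0.02,0,0,0,0],[0,-0.035,0,0,0,0],[0,-0.05,0,0,0,0],[0,-0.065,0,0,0,0],[0,-0.08,0,0,0,0],[0,-0.095,0,0,0,0],[0,-0.11,0,0,0,0],[0,-0.125,0,0,0,0],[0,-0.138,0,0,0,0],[0,-0.147,0,0,0,0],[0,-0.15,0,0,0,0]]

```text
clock: 6.45
position: [0.4935, 0.1617, 0.0934]
tcp_rot: [[0.996, -0.089, 0.0], [-0.089, -0.996, -0.002], [0.0, 0.002, -1.0]]
force: [-0.7, -5.2, 7.6]
grip_width: 0.129
grip_force: 59.7
```

```bash
python3 - <<'E'
from h import *
np.set_printoptions(precision=4,suppress=True)
im,c,M,s=wrist('pics/w3.png')
print(s['clock'],s['position'],np.round(s['tcp_rot'],4).tolist(),s['grip_width'],s['grip_force'],s['force'],s['moment'],s['joint_positions'])
E
```

```text
6.45 [0.4935 0.1617 0.0934] [[0.996, -0.089, 0.0001], [-0.089, -0.996, -0.002], [0.0002, 0.002, -1.0]] 0.12883231677527757 59.66966271400452 [-0.7339 -5.1764  7.6476] [-1.3692  0.1449  0.0194] [ 0.2087  0.0891  1.6471 -0.002   1.4057  1.869 ]
```

View pics/w3.png

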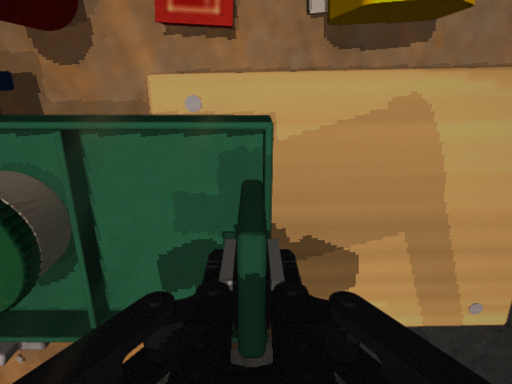

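The pot is standing, tool tilt is only 0.1° and the fingers hold the handle firmly. The nose is about 42 mm over the dock, so I'm continuing until the rear leaves the stand.

>>> send_rows:
  commands:
    - [[0,-0.007,0,0,0,0],[0,-0.02,0,0,0,0],[0,-0.037,0,0,0,0],[0,-0.054,0,0,0,0],[0,-0.071,0,0,0,0],[0,-0.088,0,0,0,0],[0,-0.105,0,0,0,0],[0,-0.122,0,0,0,0],[0,-0.139,0,0,0,0],[0,-0.156,0,0,0,0],[0,-0.169,0,0,0,0],[0,-0.175,0,0,0,0]]

```text
clock: 7.7
position: [0.4983, 0.2328, 0.0912]
tcp_rot: [[0.996, -0.089, -0.004], [-0.089, -0.996, 0.001], [-0.004, -0.001, -1.0]]
force: [-1.3, -2.0, -1.5]
grip_width: 0.131
grip_force: 58.9
```

```bash
python3 - <<'E'
from h import *
np.set_printoptions(precision=4,suppress=True)
b=imaging.read_camera('side');cv2.imwrite('pics/s4.png',cv2.resize(b[165:315,200:330],None,fx=4,fy=4,interpolation=cv2.INTER_CUBIC))
s=observe()
print(s['clock'],s['position'],np.round(s['tcp_rot'],4).tolist(),s['grip_width'],s['grip_force'],s['force'],s['moment'],s['joint_positions'])
E
```

```text
7.75 [0.4984 0.233  0.0912] [[0.9961, -0.0887, -0.0034], [-0.0887, -0.9961, 0.0014], [-0.0035, -0.0011, -1.0]] 0.12917473164516147 58.7267142534256 [ 0.2601  0.8873 -1.7907] [ 0.0117 -0.1383 -0.0542] [0.3329 0.1589 1.5738 0.0024 1.4116 1.9921]
```

View pics/s4.png

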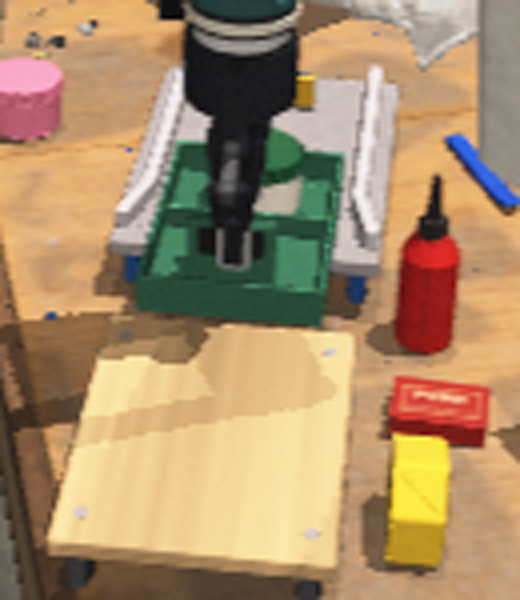

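The tray is across and sits on the dock: the TCP dropped 2 mm to match, and the pot is standing. Lateral offset is under 1 mm. I'll push to about 15 mm short of the pin, then creep.

>>> send_rows:
  commands:
    - [[0,-0.008,0.001,0,0,0],[0,-0.025,0.001,0,0,0],[0,-0.047,0.001,0,0,0],[0,-0.069,0.001,0,0,0],[0,-0.091,0.001,0,0,0],[0,-0.113,0.001,0,0,0],[0,-0.135,0.001,0,0,0],[0,-0.157,0.001,0,0,0],[0,-0.179,0.001,0,0,0],[0,-0.196,0.001,0,0,0],[0,-0.206,0.001,0,0,0],[0,-0.21,0.001,0,0,0]]

```text
clock: 8.95
position: [0.5071, 0.3159, 0.0923]
tcp_rot: [[0.996, -0.089, -0.0], [-0.089, -0.996, -0.0], [-0.0, 0.0, -1.0]]
force: [-0.1, -1.5, -4.1]
grip_width: 0.13
grip_force: 58.6
```

```bash
cat > st.py <<'E'
from h import *
np.set_printoptions(precision=4,suppress=True)
s=observe();e=np.array([.0889,.996]);p=np.array(s['position']);d=p[:2]-[.5175,.4388];F=np.array(s['force'])
print(s['clock'],p,'nose s',d@e+.18,'lat',d@[e[1],-e[0]],'F',F,'F along',F[:2]@e,'M',s['moment'],'q6',s['joint_positions'][5],s['grip_force'],np.round(np.array(s['tcp_rot'])[2],4))
E
python3 st.py; python3 - <<'E'
from h import *
cv2.imwrite('pics/sc5.png',cv2.resize(imaging.read_camera('scene')[185:290,165:365],None,fx=4,fy=4,interpolation=cv2.INTER_CUBIC))
E
```

```text
8.95 [0.5071 0.3159 0.0923] nose s 0.05664627919286454 lat 0.0005361772580082752 F [-0.1087 -1.5462 -4.1323] F along -1.5496834715567034 M [-0.5916  0.0801  0.0221] q6 2.1218506897075002 58.646562695503235 [-0.0003  0.0003 -1.    ]
```

View pics/sc5.png

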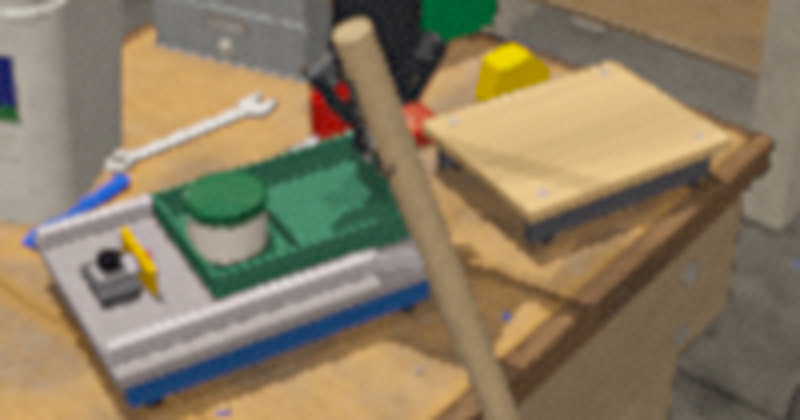

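The tray is between the rails and the pot is upright, with about 27 mm to the pin. Fz = −4 N and z is about 1 mm high, so the tool is holding the rear up slightly. I'll settle it while creeping.

>>> send_rows:
  commands:
    - [[0,0,0.002,0,0,0],[0,0,0.004,0,0,0],[0,-0.005,0.004,0,0,0],[0,-0.012,0.004,0,0,0],[0,-0.019,0.004,0,0,0],[0,-0.026,0.004,0,0,0],[0,-0.032,0.004,0,0,0],[0,-0.037,0.004,0,0,0],[0,-0.041,0.004,0,0,0],[0,-0.044,0.004,0,0,0],[0,-0.045,0.004,0,0,0]]

```text
clock: 10.1
position: [0.509, 0.3334, 0.0912]
tcp_rot: [[0.996, -0.089, 0.001], [-0.089, -0.996, -0.0], [0.001, 0.0, -1.0]]
force: [-0.5, -2.7, 0.6]
grip_width: 0.131
grip_force: 59.4
```

```bash
python3 st.py
```

```text
10.1 [0.509  0.3334 0.0912] nose s 0.07431170183106041 lat 0.0008683221500999119 F [-0.5342 -2.7127  0.6322] F along -2.7493619038749246 M [-0.3379 -0.0138  0.0178] q6 2.147040514884589 59.376166462898254 [ 0.0005  0.0001 -1.    ]
```

>>> send_rows:
  commands:
    - [[0,-0.002,0,0,0,0],[0,-0.004,0,0,0,0],[0,-0.006,0,0,0,0],[0,-0.008,0,0,0,0],[0,-0.01,0,0,0,0],[0,-0.012,0,0,0,0],[0,-0.014,0,0,0,0],[0,-0.015,0,0,0,0],[0,-0.015,0,0,0,0]]

```text
clock: 11.0
position: [0.5095, 0.3394, 0.0912]
tcp_rot: [[0.996, -0.089, 0.001], [-0.089, -0.996, 0.0], [0.001, -0.0, -1.0]]
force: [-0.7, -4.3, 3.6]
grip_width: 0.134
grip_force: 59.8
```

```bash
python3 st.py
```

```text
11.0 [0.5095 0.3394 0.0912] nose s 0.0803162734584791 lat 0.000893793297877207 F [-0.6736 -4.3467  3.6351] F along -4.389161109505661 M [-0.6361  0.0493 -0.0048] q6 2.155254897195976 59.82098937034607 [ 0.0005 -0.0001 -1.    ]
```

>>> send_rows:
  commands:
    - [[0,-0.002,0,0,0,0],[0,-0.004,0,0,0,0],[0,-0.005,0,0,0,0],[0,-0.005,0,0,0,0]]

```text
clock: 11.4
position: [0.5097, 0.3413, 0.0912]
tcp_rot: [[0.996, -0.089, 0.001], [-0.089, -0.996, -0.0], [0.001, 0.0, -1.0]]
force: [-0.7, -4.7, 3.3]
grip_width: 0.127
grip_force: 59.9
```

>>> send_rows:
  commands:
    - [[0,-0.002,0,0,0,0],[0,-0.004,0,0,0,0],[0,-0.005,0,0,0,0],[0,-0.005,0,0,0,0]]

```text
clock: 11.8
position: [0.5098, 0.3432, 0.0912]
tcp_rot: [[0.996, -0.089, 0.0], [-0.089, -0.996, -0.0], [0.0, 0.0, -1.0]]
force: [-0.1, -5.6, 4.4]
grip_width: 0.128
grip_force: 60.0
```

```bash
python3 st.py
```

```text
11.8 [0.5098 0.3432 0.0912] nose s 0.08406345617842934 lat 0.0008678397318506136 F [-0.0829 -5.5737  4.4401] F along -5.558744971850502 M [-0.7504  0.0689  0.0808] q6 2.1606889778052043 59.97413992881775 [ 0.0004  0.0004 -1.    ]
```

>>> send_rows:
  commands:
    - [[0,-0.001,0,0,0,0],[0,-0.0025,0,0,0,0],[0,-0.0025,0,0,0,0]]

```text
clock: 12.1
position: [0.5099, 0.3441, 0.0911]
tcp_rot: [[0.996, -0.089, 0.0], [-0.089, -0.996, -0.0], [0.0, 0.0, -1.0]]
force: [-0.4, -6.3, 4.9]
grip_width: 0.127
grip_force: 60.0
```

```bash
cat >> st.py <<'E'
def yel(im):
    h=cv2.cvtColor(im,cv2.COLOR_BGR2HSV)[238:264,188:212].astype(int)
    w=((abs(h[...,0]-25)<9)&(h[...,1]>140)&(h[...,2]>80))*1.0
    sat=np.clip(h[...,1]-100,0,None)*(abs(h[...,0]-25)<12)
    ys,xs=np.mgrid[238:264,188:212];return w.sum(),(xs*w).sum()/w.sum(),(ys*w).sum()/w.sum()
ims=[cv2.imread('pics/scene.png').astype(np.uint8)]+[imaging.read_camera('scene') for _ in range(2)]
for i in ims:print(np.round(yel(i),2))
a=ims[1];cv2.imwrite(f'pics/sc_{s["clock"]:.2f}.png',a)
E
python3 st.py
```

```text
12.1 [0.5099 0.3441 0.0911] nose s 0.08504368531289604 lat 0.0008727857214179381 F [-0.4404 -6.2588  4.9002] F along -6.272955298874378 M [-0.7887  0.0866  0.0192] q6 2.1620332907878583 59.976988434791565 [ 0.0004  0.0004 -1.    ]
[ 52.   199.81 249.92]
[ 72.   200.15 249.53]
[ 72.   200.15 249.53]
```

>>> send_rows:
  commands:
    - [[0,0,-0.0015,0,0,0],[0,0,-0.0015,0,0,0],[0,0,-0.0015,0,0,0]]

```text
clock: 12.5
position: [0.5098, 0.3443, 0.0912]
tcp_rot: [[0.996, -0.089, -0.0], [-0.089, -0.996, -0.0], [-0.0, 0.0, -1.0]]
force: [0.3, -3.9, 1.6]
grip_width: 0.135
grip_force: 59.5
```

```bash
cat >> st.py <<'E'
def blocks(b):
    t=ims[0][246:262,184:197];r=cv2.matchTemplate(b[240:268,178:204],t,cv2.TM_SQDIFF_NORMED)
    _,_,m,_=cv2.minMaxLoc(r);x,y=m
    q=lambda a,c,d:0.5*(a-d)/(a-2*c+d)
    return x+q(r[y,x-1],r[y,x],r[y,x+1])-6,y+q(r[y-1,x],r[y,x],r[y+1,x])-6,r[y,x]
print('block shift px',[np.round(blocks(i),3) for i in ims])
o=np.array([.5175,.4388,.06]);c=imaging.calibration('scene')
pr=lambda X:(lambda v:np.array([c['fx']*v[0]/v[2]+c['cx'],c['fy']*v[1]/v[2]+c['cy']]))(np.array(c['R'])@X+np.array(c['t']))
E3=np.array([.0889,.996,0]);print('px per mm +s',pr(o+.091*E3)-pr(o+.090*E3),'block at',pr(o+.1*E3))
E
python3 st.py
```

```text
12.5 [0.5098 0.3443 0.0912] nose s 0.08518494173598491 lat 0.0007424354765489477 F [ 0.2535 -3.9139  1.5888] F along -3.875689344069755 M [-0.6033 -0.1041 -0.0415] q6 2.162112935471451 59.52252209186554 [-0.      0.0002 -1.    ]
[ 52.   199.81 249.92]
[ 71.   200.23 249.63]
[ 71.   200.23 249.63]
block shift px [array([-0.022, -0.032,  0.   ], dtype=float32), array([ 0.01 , -0.023,  0.001], dtype=float32), array([ 0.016, -0.025,  0.001], dtype=float32)]
px per mm +s [-0.299   0.0972] block at [197.2786 250.6787]
```

The stop tracker is good to about 0.1 mm and shows the stop unmoved. I'm continuing in 1 mm steps.

>>> send_rows:
  commands:
    - [[0,-0.001,0,0,0,0],[0,-0.0025,0,0,0,0],[0,-0.0025,0,0,0,0]]

```text
clock: 12.9
position: [0.5097, 0.3455, 0.0912]
tcp_rot: [[0.996, -0.089, -0.0], [-0.089, -0.996, -0.0], [-0.0, 0.0, -1.0]]
force: [0.6, -3.6, 1.2]
grip_width: 0.13
grip_force: 59.4
```

>>> send_rows:
  commands:
    - [[0,-0.001,0,0,0,0],[0,-0.0025,0,0,0,0],[0,-0.0025,0,0,0,0]]

```text
clock: 13.2
position: [0.5098, 0.3465, 0.0912]
tcp_rot: [[0.996, -0.089, -0.0], [-0.089, -0.996, 0.0], [-0.0, 0.0, -1.0]]
force: [-0.7, -3.0, -0.9]
grip_width: 0.13
grip_force: 59.3
```

```bash
python3 st.py | grep -v px.per
```

```text
13.2 [0.5098 0.3465 0.0912] nose s 0.0873908228539748 lat 0.0005114734932516615 F [-0.6728 -2.9989 -0.9216] F along -3.0466649340870955 M [-0.5039 -0.1136 -0.0376] q6 2.1647666561810914 59.25134539604187 [-0.0004  0.     -1.    ]
[ 52.   199.81 249.92]
[ 69.   200.   249.52]
[ 70.   200.01 249.49]
block shift px [array([-0.022, -0.032,  0.   ], dtype=float32), array([ 0.013, -0.019,  0.001], dtype=float32), array([ 0.018, -0.025,  0.001], dtype=float32)]
```

>>> send_rows:
  commands:
    - [[0,-0.001,0,0,0,0],[0,-0.0025,0,0,0,0],[0,-0.0025,0,0,0,0]]

```text
clock: 13.6
position: [0.5099, 0.3467, 0.0913]
tcp_rot: [[0.996, -0.089, -0.001], [-0.089, -0.996, -0.002], [-0.001, 0.002, -1.0]]
force: [0.3, -6.2, 0.3]
grip_width: 0.128
grip_force: 59.3
```

```bash
python3 st.py | grep -v px.per
```

```text
13.6 [0.5099 0.3467 0.0913] nose s 0.0875891502385346 lat 0.0005915264225232164 F [ 0.323  -6.2151  0.2717] F along -6.1615270317547814 M [-0.6841  0.0183 -0.0589] q6 2.16602845511164 59.34325397014618 [-0.0005  0.0016 -1.    ]
[ 52.   199.81 249.92]
[ 69.   200.   249.52]
[ 71.   200.07 249.61]
block shift px [array([-0.022, -0.032,  0.   ], dtype=float32), array([ 0.018, -0.027,  0.001], dtype=float32), array([ 0.016, -0.026,  0.001], dtype=float32)]
```

This is a hard contact: 0.2 mm of advance for 1 mm commanded, force up 3 N, and the stop hasn't moved. It falls at s ≈ 0.088, where the face was expected. I'll press half a millimetre more to seat it, then relax.

>>> send_rows:
  commands:
    - [[0,-0.001,0,0,0,0],[0,-0.0015,0,0,0,0],[0,-0.0015,0,0,0,0]]

```text
clock: 14.0
position: [0.5099, 0.3468, 0.0915]
tcp_rot: [[0.996, -0.089, -0.001], [-0.089, -0.996, -0.003], [-0.001, 0.003, -1.0]]
force: [-0.7, -7.1, 0.9]
grip_width: 0.133
grip_force: 59.5
```

```bash
python3 st.py | grep -v px.per
```

```text
14.0 [0.5099 0.3468 0.0915] nose s 0.08765620637968774 lat 0.0006459514621307031 F [-0.7333 -7.0708  0.899 ] F along -7.107668076227856 M [-0.9218  0.0102 -0.0207] q6 2.1667365838965242 59.49922442436218 [-0.0005  0.0026 -1.    ]
[ 52.   199.81 249.92]
[ 70.   200.01 249.49]
[ 70.   199.99 249.53]
block shift px [array([-0.022, -0.032,  0.   ], dtype=float32), array([ 0.011, -0.024,  0.001], dtype=float32), array([ 0.015, -0.023,  0.001], dtype=float32)]
```

>>> send_rows:
  commands:
    - [[0,0.001,0,0,0,0],[0,0.002,0,0,0,0],[0,0.003,0,0,0,0],[0,0.003,0,0,0,0]]
  force: 20

```text
clock: 14.5
position: [0.5098, 0.3467, 0.0913]
tcp_rot: [[0.996, -0.089, -0.0], [-0.089, -0.996, -0.0], [-0.0, 0.0, -1.0]]
force: [-0.0, -3.9, -0.4]
grip_width: 0.131
grip_force: 59.2
```

```bash
python3 st.py | grep -v px.per
```

```text
14.5 [0.5098 0.3467 0.0913] nose s 0.08756055502243891 lat 0.000569915828644112 F [-0.0044 -3.9172 -0.4228] F along -3.9019665434208894 M [-0.5916 -0.001  -0.0829] q6 2.1652412835599737 59.16694164276123 [-0.0003  0.0003 -1.    ]
[ 52.   199.81 249.92]
[ 70.   200.01 249.49]
[ 70.   200.01 249.49]
block shift px [array([-0.022, -0.032,  0.   ], dtype=float32), array([ 0.013, -0.021,  0.001], dtype=float32), array([ 0.01 , -0.025,  0.001], dtype=float32)]
```

>>> send_rows:
  commands:
    - [[0,0,0,0,0,0],[0,0,0,0,0,0],[0,0,0,0,0,0],[0,0,0,0,0,0],[0,0,0,0,0,0],[0,0,0,0,0,0],[0,0,0,0,0,0]]
  fingers: 46

```text
clock: 15.3
position: [0.51, 0.3468, 0.0915]
tcp_rot: [[0.996, -0.089, -0.0], [-0.089, -0.996, 0.0], [-0.0, -0.0, -1.0]]
force: [0.2, -0.4, -0.5]
grip_width: 0.537
grip_force: 0.0
```

```bash
python3 st.py | grep -v px.per; python3 - <<'E'
from h import *
# tray shift check: wrist view before any motion of the tool is stored for reference
im,c,M,s=wrist('pics/w6.png');print(s['grip_width'])
g=cv2.cvtColor(im,cv2.COLOR_BGR2HSV);m=cv2.inRange(g,(65,90,20),(90,255,255))
for r in (150,200,300,330): x=np.where(m[r])[0];print(r,x.min() if len(x) else None,x.max() if len(x) else None)
E
```

```text
15.3 [0.51   0.3468 0.0915] nose s 0.08769280370826206 lat 0.0006810491671801329 F [ 0.2245 -0.3849 -0.5405] F along -0.36336132959046474 M [ 0.0034 -0.0565  0.0138] q6 2.1652784882806797 0.0 [-0.     -0.0001 -1.    ]
[ 52.   199.81 249.92]
[ 69.   200.   249.52]
[ 70.   200.01 249.49]
block shift px [array([-0.022, -0.032,  0.   ], dtype=float32), array([ 0.013, -0.023,  0.001], dtype=float32), array([ 0.015, -0.023,  0.001], dtype=float32)]
0.5391494609313348
150 0 272
200 62 270
300 0 268
330 0 268
```

The release was clean, with force back to about 0 and the stop unmoved. Now straight up.

>>> send_rows:
  commands:
    - [[0,0,-0.03,0,0,0],[0,0,-0.08,0,0,0],[0,0,-0.16,0,0,0],[0,0,-0.25,0,0,0],[0,0,-0.34,0,0,0],[0,0,-0.4,0,0,0],[0,0,-0.4,0,0,0],[0,0,-0.4,0,0,0]]

```text
clock: 16.25
position: [0.5102, 0.3468, 0.2525]
tcp_rot: [[0.996, -0.089, 0.002], [-0.089, -0.996, 0.001], [0.002, -0.001, -1.0]]
force: [-0.4, -0.0, -0.4]
grip_width: 0.54
grip_force: 0.0
```

```bash
python3 st.py | grep -v px.per; python3 - <<'E'
from h import *
import glob
im,c,M,s=wrist('pics/w7.png')
b=imaging.read_camera('scene')
# tray/pot shift in scene between gripped-and-relaxed picture and now (pot+front of tray crop)
a=cv2.imread('pics/sc_14.50.png') 
for nm,(x0,x1,y0,y1) in (('pot',(206,232,222,252)),('front',(198,240,232,262))):
  t=a[y0:y1,x0:x1];r=cv2.matchTemplate(b[y0-4:y1+4,x0-4:x1+4],t,cv2.TM_SQDIFF_NORMED);_,_,m,_=cv2.minMaxLoc(r);x,y=m
  q=lambda p,c,d:.5*(p-d)/(p-2*c+d)
  print(nm,x-4+q(r[y,x-1],r[y,x],r[y,x+1]),y-4+q(r[y-1,x],r[y,x],r[y+1,x]),r[y,x])
# yellow plate and tray front rim in the wrist view -> gap
h=cv2.cvtColor(im,cv2.COLOR_BGR2HSV)
yl=cv2.inRange(h,(20,150,90),(32,255,255));gr=cv2.inRange(h,(65,90,20),(90,255,255));rd=cv2.inRange(h,(0,150,60),(6,255,255))
for n,m in(('yel',yl),('green',gr)):
  k,_,st,_=cv2.connectedComponentsWithStats(m)
  print(n,[x[:5].tolist() for x in st[1:] if x[4]>60])
E
```

```text
16.25 [0.5102 0.3468 0.2525] nose s 0.08776516397402627 lat 0.0008707194435518505 F [-0.4215 -0.0186 -0.4238] F along -0.05604201753683976 M [-0.0125  0.0321 -0.0409] q6 2.165261245711978 0.0 [ 0.0017 -0.001  -1.    ]
[ 52.   199.81 249.92]
[ 70.   200.01 249.49]
[ 69.   200.   249.52]
block shift px [array([-0.022, -0.032,  0.   ], dtype=float32), array([ 0.002, -0.025,  0.001], dtype=float32), array([ 0.002, -0.023,  0.001], dtype=float32)]
pot 0.013432022 0.0060334173 0.0006584365
front 0.019123336 0.0061556646 0.0008975311
yel [[477, 0, 35, 41, 1180], [54, 135, 17, 62, 367]]
green [[56, 96, 206, 130, 21079]]
```

```bash
python3 - <<'E'
import cv2,numpy as np
h=cv2.cvtColor(cv2.imread('pics/w7.png'),cv2.COLOR_BGR2HSV)
yl=cv2.inRange(h,(18,120,60),(34,255,255));gr=cv2.inRange(h,(60,70,15),(95,255,255))
for r in range(136,197,10):
  y=np.where(yl[r,:120])[0];g=np.where(gr[r,:120])[0];print(r,y.min(),y.max(),g.min(),end=' | ')
print(h[165,52:80].tolist())
E
```

```text
136 54 61 62 | 146 55 63 64 | 156 57 63 64 | 166 59 62 64 | 176 61 66 76 | 186 63 70 74 | 196 65 71 74 | [[6, 40, 32], [13, 36, 63], [13, 31, 74], [9, 33, 109], [10, 26, 147], [10, 31, 148], [14, 52, 151], [20, 168, 167], [22, 234, 186], [22, 238, 180], [23, 222, 138], [40, 123, 77], [62, 101, 81], [58, 95, 83], [59, 87, 79], [55, 103, 79], [55, 96, 80], [56, 101, 83], [57, 98, 81], [58, 99, 80], [58, 100, 82], [57, 101, 83], [60, 96, 82], [61, 102, 80], [59, 99, 80], [61, 98, 78], [61, 103, 82], [61, 95, 78]]
```

The yellow plate directly adjoins the tray's front with no gap and no red showing. The tray stayed put on release and the stop is unmoved, so I'm handing in.

```bash
python3 -c "
from workcell import arm
print(arm.job_done())"
```

```text
the job is handed in; nothing more can be done
None
```

The tray is on the dock between the rails, pressed up against the yellow stop with no gap or red pin showing; the stop did not shift, the pot was standing at the last check, and I let go and handed the job in at about 16 s.

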